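# Change over the stained-glass trays

### The job

The class is changing from amber glass to blue: first push the amber tray fully shut, then hook a fingertip behind the lip of the blue tray and draw it out along its rails until it stops. Do not pinch the lips between the fingers, keep the green tray shut, and leave the tin, block, jar and star lamp where they stand.

Things in the scene. Friction and masses are not known exactly. Their poses are not given: they have to be found in the camera images.
- blue_tray (a joint): how far the blue tray (blue front, blue glass triangles) is drawn out, m: 0 fully shut, 0.100 fully out against its stop. Rails rub with about 2.5 N; a tray stays where it is left. Starts shut or up to 12 mm out
- amber_tray (a joint): the same for the amber tray (orange front, amber glass): starts drawn part way out; 0 is fully shut against its stop
- green_tray (a joint): the same for the green tray (green front, green glass): starts shut
- blue_face (a point): the blue front plate of the blue tray, 114 mm wide, 6 mm thick, 46 mm high; moves with the tray. This point: the middle of the top edge of its front surface, 52 mm above the table; x points horizontally into the case (the tray is pushed shut along +x, drawn out along -x), y along the plate, z up
- blue_lip (a point): blue lip of the blue tray: 6 mm strip fixed to the back of the blue plate, as high and wide. This point: middle of the top edge of its rear surface, 52 mm above the table; axes as the plate's. Behind it (+x) is an empty finger well 66 mm long, 104 mm wide, floor 10 mm above the table, side walls to 38 mm; a 32 mm high cross wall ends it. The shut tray's case begins 73 mm behind this point
- blue_case: a fixed plywood case with a clear roof, 133 mm wide, 160 mm deep, 60 mm high, holding the blue tray on level rails. Three such stand in changing left-to-right order. Origin on the table under the middle of its open front; x points away from the robot into the case, z up. The tray slides out along -x, towards the robot; its front 85 mm stand out of the case, open above, even when shut
- amber_face (a point): the orange front plate of the amber tray, 114 mm wide, 6 mm thick, 46 mm high; moves with the tray. This point: the middle of the top edge of its front surface, 52 mm above the table; x points horizontally into the case (the tray is pushed shut along +x, drawn out along -x), y along the plate, z up
- amber_lip (a point): orange lip of the amber tray: 6 mm strip fixed to the back of the orange plate, as high and wide. This point: middle of the top edge of its rear surface, 52 mm above the table; axes as the plate's. Behind it (+x) is an empty finger well 66 mm long, 104 mm wide, floor 10 mm above the table, side walls to 38 mm; a 32 mm high cross wall ends it. The shut tray's case begins 73 mm behind this point
- amber_case: a fixed plywood case with a clear roof, 133 mm wide, 160 mm deep, 60 mm high, holding the amber tray on level rails. Three such stand in changing left-to-right order. Origin on the table under the middle of its open front; x points away from the robot into the case, z up. The tray slides out along -x, towards the robot; its front 85 mm stand out of the case, open above, even when shut
- green_face (a point): the green front plate of the green tray, 114 mm wide, 6 mm thick, 46 mm high; moves with the tray. This point: the middle of the top edge of its front surface, 52 mm above the table; x points horizontally into the case (the tray is pushed shut along +x, drawn out along -x), y along the plate, z up
- green_case: a fixed plywood case with a clear roof, 133 mm wide, 160 mm deep, 60 mm high, holding the green tray on level rails. Three such stand in changing left-to-right order. Origin on the table under the middle of its open front; x points away from the robot into the case, z up. The tray slides out along -x, towards the robot; its front 85 mm stand out of the case, open above, even when shut
- flux_tin: open steel flux tin, 64 mm across, 42 mm high, standing loose on the table; origin at the centre of its underside. To be left alone
- block: loose wooden cube, 35 mm, standing loose on the table; origin at the centre of its underside. To be left alone
- jar: small lidded glass jar, 54 mm across, 70 mm high, standing loose on the table; origin at the centre of its underside. To be left alone
- star: glass star lamp hanging on a brass stand, foot 80 mm across, 167 mm high, standing loose on the table; origin at the centre of its underside. To be left alone

How it is judged (in metres and radians):
On the way, in this order (a step that is already met when the one before it is completed fails the run):
1. the amber tray is pushed fully shut (within 8 mm) while the blue one is still in (out less than 30 mm) (value of joint amber_tray below 0.008 m and value of joint blue_tray below 0.03 m), for 0.2 s.
2. the blue tray is being drawn by its lip: out by more than 30 mm with the fingers bearing on the back of the lip (value of joint blue_tray above 0.03 m and contact force between the fingers and blue_tray_c0 above 0.5 N), for 0.1 s.
At the end, for the whole second after the job is handed in: The blue tray is out to within 8 mm of its stop, the amber and green trays are shut to within 8 mm, and the tin, block, jar and star lamp stand upright within 15 mm of where they were (value of joint blue_tray above 0.092 m and value of joint each of amber_tray, green_tray below 0.008 m and angle between each of flux_tin, block, jar, star's own z axis and vertical below 0.1 rad and distance of each of flux_tin, block, jar, star from where it was at the start of the episode below 0.015 m); the robot touches nothing.
It fails at once if the blue tray's lip and front plate are pinched between the fingers (both sides pressed at once) (contact force between the fingers and blue_tray_c1 above 2 N and contact force between the fingers and blue_tray_c0 above 2 N).
It fails at once if the amber tray's lip and front plate are pinched between the fingers (both sides pressed at once) (contact force between the fingers and amber_tray_c1 above 2 N and contact force between the fingers and amber_tray_c0 above 2 N).
It fails at once if the green tray is opened by more than 15 mm (value of joint green_tray above 0.015 m).
It fails at once if the tin, block, jar or star lamp is moved by more than 15 mm or lifted (distance of any of flux_tin, block, jar, star from where it was at the start of the episode above 0.015 m).
It also fails if it takes over 45 s, if anything falls off the work surface, if the arm or the gripper's body presses on something with over 40 N, if the wrist force passes 120 N, or if a joint passes its speed limit or range.

### The arm

A 6-joint arm with a two-finger parallel gripper is mounted at the origin on the work surface. World frame = base frame: x ahead of the robot, y to its left, z up, the work surface at z = 0. Lengths are in mm, angles in degrees, forces in N, time in s.
With the tool pointing down it reaches from about 350 to 925 mm from the base axis. Payload 6.4 kg.
Tool frame: the origin (TCP) lies at the centre of the arm's flange, where the gripper is bolted on; the fingertips stand 173 mm ahead of it and the grasp point (between the pads) lies 155 mm ahead of it; z points along the fingers, y is the direction in which the jaws open and shut (so a half turn about z gives the same grasp; the last joint's range is limited). The gripper opens to 85 mm and grips with 20 to 120 N. Pads are 22 mm wide; open, the fingers measure 114 mm over their backs; the gripper's body (76 mm by 85 mm) begins 54 mm behind the grasp point. The pads swing forward as they close: fully open they stand 13 mm farther back than shut.
Start: joints at [-74.949, 14.043, 89.255, -0, 76.702, -9.975], TCP at [274.984, -588.982, 404.69] pointing down, gripper open.
Joint ranges: [-179.41, 179.41], [-58.25, 129.5], [7.25, 145.43], [-54.29, 234.29], [11.92, 165.04], [-157.13, 157.13]. Speed limits (degrees/s): [147.25, 147.25, 180, 180, 180, 180].

### API

Orientations are given as [roll, pitch, yaw] about the fixed x, y, z axes, in that order (R = Rz(yaw) Ry(pitch) Rx(roll)).
In Python, from plant import manip gives the robot as it stands. The module is installed in compiled form; this text tells all that it offers.
- The arm moves only by the shell command python3 -m handwheel 'ROWS' [OPENING]. ROWS is JSON, one flat list of numbers, 4 for each row, row after row: the shift along the tool's x, y, z in m, then the turn about the tool's z in rad. In form: [dx, dy, dz, twist, dx, dy, dz, twist, ...]. A call has 1 to 20 rows; each row shifts and turns the pose as measured when the row begins, along the tool's axes as they then stand; what a row does not reach is not made up. A row lasts 1/8 s, in which the tool goes at most 62.5 mm and 10.7 degrees, less where a joint would pass 70% of its speed; a pose out of reach is approached as far as the arm can. A call is refused whole if a number of a shift passes 0.0625 or a number of a turn 0.188, either way. A call with a gripper value outside its range is refused whole. OPENING is the finger opening in m, from 0 to 0.0854, set as the call begins (- or left out, the last holds). The fingers move at their own pace and stop on an object; the grip force is fixed at half the most. Time passes only in rows, so rows that do not move let the fingers close. It gives the time, the measured TCP pose, the force and the opening at its end, in the units of the state.
- manip.state(): the state, without advancing time (a new reading comes with each control period).
- manip.grab_frame(name): name is "scene" or "top" or "wrist"; returns the picture (400x640x3 uint8, red, green, blue); there is no depth.
- manip.camera_info(name): a dict with "camera_matrix" (3x3 intrinsics, pixels), "cam_to_world" (4x4, takes a point from camera to world coordinates); the wrist camera has in their place "T_tool_cam" (4x4, takes a point from camera to tool coordinates, whose origin is the TCP and whose axes are the flange's). Camera axes: x right, y down, z forward; pixel columns grow to the right and rows downward; lengths in mm; the calibration is good to about 2 mm. A picture is of the moment at which its call begins: read the wrist's pose just before it. camera_info takes no time and is no camera call.
- manip.finish_job(): hands the job in, once; it reports no verdict.
The state is a dict: "clock": time; "joint_pos": joint angles; "joint_vel": joint speeds; "joint_efforts": joint torques, N m; "tcp_pos": TCP position; "eef_rot": TCP orientation; "contact_force": force on the tool from outside, world axes, zero at the start; "ft_torque": the same for the moment, N m; "grip_width": opening from 0.0 (shut) to 1.0 (fully open).
Only numpy, scipy, OpenCV 4.12 (cv2) and the standard library are available. Lean on these libraries where they do the work, as an engineer would, in place of code of your own. Each camera call takes 0.05 s, during which the arm holds its last target. There are 200 camera calls.

## Working session

There is one attempt and no reset: what is moved stays moved. The work goes in short steps, Python scripts to look and compute and a shell command to move; the robot and the scene stay as the last step left them, time stands still between calls to the robot, and variables do not carry over. Pictures are saved under pics/ and viewed, about 8 in all and at most 12, crops included, and the job is handed in when it is done.

```bash
mkdir -p pics; python3 - <<'E'
from plant import manip
import cv2,numpy as np
s=manip.state();print(s)
for n in("scene","top"):
    f=manip.grab_frame(n);cv2.imwrite(f"pics/{n}0.png",f[:,:,::-1]);i=manip.camera_info(n)
    print(n,np.round(i["camera_matrix"],1).tolist(),np.round(i["cam_to_world"],4).tolist())
print(np.round(manip.camera_info("wrist")["T_tool_cam"],3).tolist(), manip.camera_info("wrist")["camera_matrix"])
E
```

```text
{'clock': 0.0, 'joint_pos': array([-7.49492565e+01,  1.40850005e+01,  8.93262616e+01,  1.10972146e-03,
        7.67013373e+01, -9.97439027e+00]), 'joint_vel': array([-0.07761406, -0.0001451 , -0.01952855,  0.02722343, -0.10332022,
        0.02826465]), 'joint_efforts': array([ 8.30341614e-04, -4.29509747e+01, -3.26127934e+01, -1.06887628e-04,
        5.31898069e-03, -9.88821313e-06]), 'tcp_pos': array([ 274.91460137, -588.74677853,  403.55747634]), 'eef_rot': array([-1.79889289e+02, -2.05662497e-02,  2.50248575e+01]), 'contact_force': array([ 0.47106391,  0.43288581, -0.47963378]), 'ft_torque': array([-0.02772433, -0.003042  , -0.03044389]), 'grip_width': 0.9995823819382138}
scene [[513.5, 0.0, 324.3], [0.0, 513.5, 196.7], [0.0, 0.0, 1.0]] [[-0.7898, 0.4511, -0.4155, 1110.406], [0.613, 0.6033, -0.5102, 684.5193], [0.0206, -0.6577, -0.753, 1073.8145], [0.0, 0.0, 0.0, 1.0]]
top [[402.3, 0.0, 325.2], [0.0, 402.3, 207.2], [0.0, 0.0, 1.0]] [[0.012, -0.9969, 0.0781, 441.4246], [-0.9998, -0.0131, -0.0139, 1.1343], [0.0149, -0.0779, -0.9968, 1159.8076], [0.0, 0.0, 0.0, 1.0]]
[[-0.0, -0.945, -0.326, 83.073], [1.0, -0.0, -0.001, 0.246], [0.001, -0.326, 0.945, 31.101], [0.0, 0.0, 0.0, 1.0]] [[320.08047969   0.         318.63608991]
 [  0.         320.08047969 200.09164413]
 [  0.           0.           1.        ]]
```

View pics/top0.png

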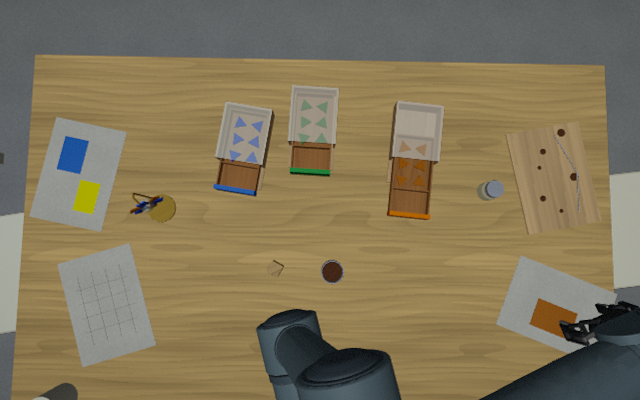

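View pics/scene0.png

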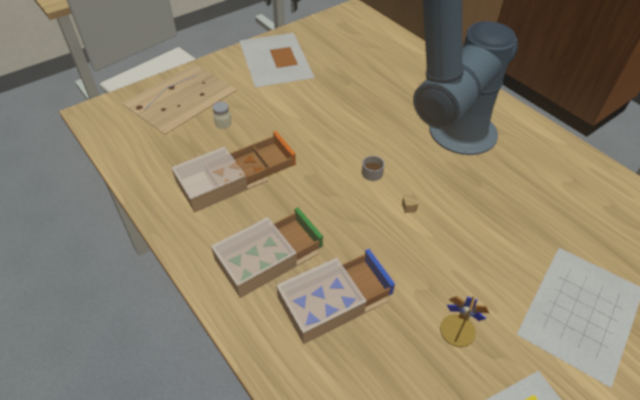

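The top view shows blue at about (237,190), green at (310,172), and amber, drawn out, at (409,215). The jar is at (490,190), the lamp at (160,208), the tin at (332,271) and the block at (276,268). I'll enlarge the tray area.

```bash
python3 - <<'E'
import cv2,numpy as np
f=cv2.imread("pics/top0.png")
a=cv2.resize(f[95:225,200:300],None,fx=4,fy=4,interpolation=cv2.INTER_CUBIC)
b=cv2.resize(f[95:225,360:460],None,fx=4,fy=4,interpolation=cv2.INTER_CUBIC)
cv2.imwrite("pics/c1.png",np.hstack([a,b]))
E
```

```text
(no output)
```

View pics/c1.png

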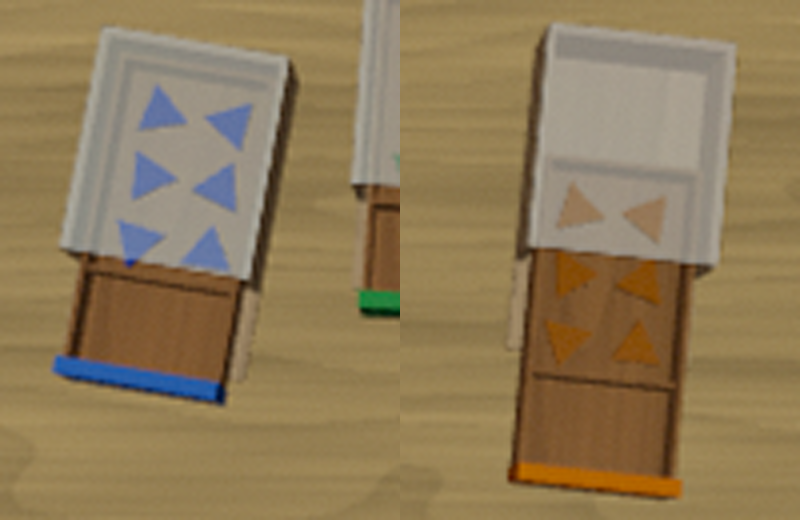

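```bash
cat >h.py <<'E'
from plant import manip
import numpy as np
def ray(K,T,u,v,z):
    d=T[:3,:3]@np.linalg.solve(K,[u,v,1]);o=T[:3,3];return o+d*(z-o[2])/d[2]
def top(u,v,z):
    i=manip.camera_info("top");return ray(np.array(i["camera_matrix"]),np.array(i["cam_to_world"]),u,v,z)
def wrist(u,v,z,s):
    from scipy.spatial.transform import Rotation as R
    i=manip.camera_info("wrist");T=np.eye(4);T[:3,:3]=R.from_euler("xyz",s["eef_rot"],degrees=True).as_matrix();T[:3,3]=s["tcp_pos"]
    return ray(np.array(i["camera_matrix"]),T@np.array(i["T_tool_cam"]),u,v,z)
E
python3 - <<'E'
from h import *
for n,x0,pts in(("blue",200,dict(lipL=(57,357,52),lipR=(223,386,52),frL=(54,373,52),frR=(222,401,52),cL=(62,247,60),cR=(252,282,60))),
 ("amber",260,dict(lipL=(516,463,52),lipR=(680,480,52),frL=(512,480,52),frR=(679,495,52),cL=(528,247,60),cR=(712,272,60)))):
    P={k:top(x0+(c[0]+.5)/4-.5,95+(c[1]+.5)/4-.5,c[2])[:2] for k,c in pts.items()}
    for a in("lip","fr","c"):
        L,Rr=P[a+"L"],P[a+"R"];d=L-Rr
        print(n,a,np.round((L+Rr)/2,1),"w",round(np.hypot(*d),1),"yaw",round(np.degrees(np.arctan2(-d[0],d[1])),1))
for n,u,v,z in(("jar",490,189,70),("tin",332,271,42),("lampfoot",161,208,5),("lampstar",145,203,150),("block",276,268,35),("greenfr",310,173,52)):print(n,np.round(top(u,v,z)[:2]))
E
```

```text
blue lip [579.6 236.6] w 116.4 yaw -9.2
blue fr [568.8 237.7] w 117.5 yaw -8.7
blue c [653.  225.5] w 133.2 yaw -9.7
amber lip [ 516.6 -246.9] w 114.3 yaw -5.2
amber fr [ 505.5 -245.1] w 116.1 yaw -4.4
amber c [ 663.8 -261. ] w 129.1 yaw -7.0
jar [ 583. -466.]
tin [353. -35.]
lampfoot [523. 455.]
lampstar [525. 438.]
block [359. 120.]
greenfr [623.  29.]
```

```bash
python3 -m handwheel '[0,0,0,0.178,0,0,0,0.178,0,0,0,0.177,0.0146,-0.0364,0.01,0,0.0146,-0.0364,0.01,0,0.0146,-0.0364,0.01,0,0.0146,-0.0364,0.01,0,0.0146,-0.0364,0.01,0,0.0146,-0.0364,0.01,0,0.0146,-0.0364,0.01,0,0.0146,-0.0364,0.01,0,0.0146,-0.0364,0.01,0,0.0146,-0.0364,0.01,0,0,0,0,0]' 0; python3 - <<'E'
from h import *
import cv2
s=manip.state();print(s["clock"],s["tcp_pos"],s["eef_rot"],s["grip_width"],s["contact_force"])
f=manip.grab_frame("wrist");cv2.imwrite("pics/w1.png",f[:,:,::-1])
E
```

```text
clock: 1.85
tcp_pos: [464.8, -230.8, 295.5]
eef_rot: [-179.4, 0.4, -6.7]
contact_force: [-0.1, -0.9, -0.4]
grip_width: 0.002
1.85 [ 464.7813111  -230.77666136  295.48682411] [-179.40740617    0.42559784   -6.66807272] 0.0017440359053568677 [-0.1321779  -0.8524426  -0.36706879]
```

View pics/w1.png

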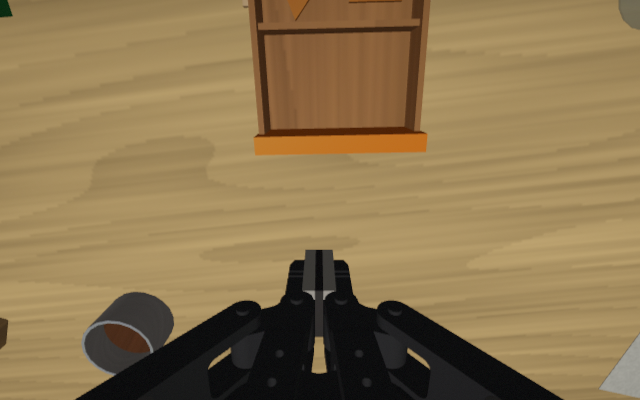

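```bash
python3 - <<'E'
from h import *
s=manip.state()
P=[wrist(u,v,52,s)[:2] for u,v in((255,137),(427,133),(255,154),(427,151))]
for L,Rr in(P[:2],P[2:]):
    d=L-Rr;print((L+Rr)/2,np.hypot(*d),np.degrees(np.arctan2(-d[0],d[1])))
from scipy.spatial.transform import Rotation as R
Rm=R.from_euler("xyz",s["eef_rot"],degrees=True).as_matrix()
print("tip",s["tcp_pos"]+Rm@[0,0,173], "front in tool",Rm.T@(np.r_[(P[2]+P[3])/2,52]-s["tcp_pos"]))
E
```

```text
[ 516.30695802 -250.83790253] 112.77222604792972 -5.381471808915275
[ 504.78671509 -249.76058046] 114.83534775906277 -5.6646184378550295
tip [ 463.65615779 -230.14222096  123.07607342] front in tool [ 43.61547913  15.31645273 243.65059973]
```

```bash
python3 -m handwheel '[0,0.004,0.02,-0.02,0,0.004,0.025,0,0,0.004,0.025,0,0,0.004,0.02,0,0,0,0.005,0,0.015,0,0,0,0.01,0,0,0]'; python3 -m handwheel '[0.012,0,0,0,0.012,0,0,0,0.015,0,0,0,0.015,0,0,0,0.015,0,0,0]' 
```

```text
clock: 2.78
tcp_pos: [487.8, -257.1, 202.5]
eef_rot: [-179.8, -0.0, -6.0]
contact_force: [0.4, -0.1, 0.2]
grip_width: 0.0
clock: 3.4
tcp_pos: [560.5, -264.1, 202.8]
eef_rot: [-179.8, 0.3, -5.8]
contact_force: [-3.1, -1.2, 1.7]
grip_width: 0.005
```

```bash
python3 -m handwheel '[0.006,0,0,0,0.005,0,0,0,0.004,0,0,0]'; python3 -m handwheel '[0.004,0,0,0,0.004,0,0,0,0.004,0,0,0]' 
```

```text
clock: 3.78
tcp_pos: [574.3, -265.6, 203.0]
eef_rot: [-179.7, 1.3, -5.6]
contact_force: [-27.3, 0.6, 19.8]
grip_width: -0.0
clock: 4.15
tcp_pos: [579.8, -267.0, 203.1]
eef_rot: [-179.4, 3.4, -5.5]
contact_force: [-19.7, 1.7, 14.9]
grip_width: -0.003
```

```bash
python3 -m handwheel '[0,0,0,0,-0.015,0,0,0,-0.03,0,0,0,-0.03,0,0,0,0,0,-0.04,0,0,0,-0.05,0,0,0,-0.05,0,0,0,0,0]'; python3 - <<'E'
from h import *
import cv2
f=manip.grab_frame("top");cv2.imwrite("pics/t1.png",cv2.resize(f[90:230,200:460,::-1],None,fx=3,fy=3,interpolation=cv2.INTER_CUBIC))
E
```

```text
clock: 5.15
tcp_pos: [512.0, -261.6, 354.4]
eef_rot: [-179.5, 2.7, -5.6]
contact_force: [0.1, -0.5, -0.5]
grip_width: 0.001
```

View pics/t1.png

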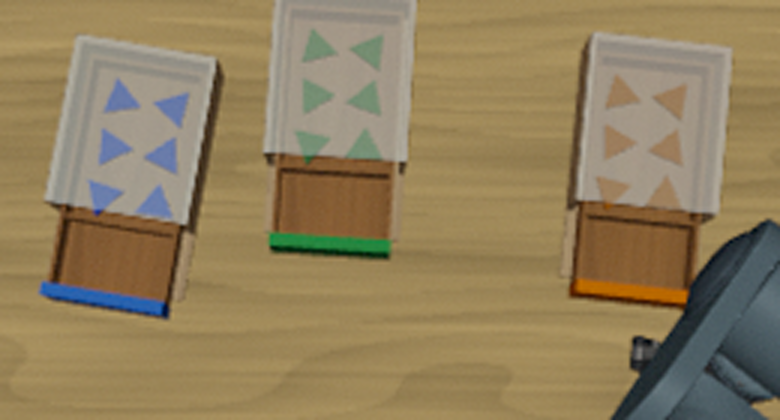

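```bash
python3 -m handwheel '[0,0,0,0.06,0.002,-0.02,0,0,0.002,-0.037,0,0,0.002,-0.037,0,0,0.002,-0.037,0,0,0.002,-0.037,0,0,0.002,-0.037,0,0,0.002,-0.037,0,0,0.002,-0.037,0,0,0.002,-0.037,0,0,0.002,-0.037,0,0,0.002,-0.037,0,0,0.002,-0.037,0,0,0,-0.037,0,0,0,-0.02,0,0,0,-0.02,0,0,0,0,0,0]'; python3 - <<'E'
from h import *
import cv2
s=manip.state();print(s["tcp_pos"],s["eef_rot"])
f=manip.grab_frame("wrist");cv2.imwrite("pics/w2.png",f[:,:,::-1])
E
```

```text
clock: 7.32
tcp_pos: [604.9, 267.7, 335.1]
eef_rot: [-179.0, 4.8, -7.9]
contact_force: [0.5, 0.3, -0.1]
grip_width: -0.0
[604.87446552 267.68073385 335.05090892] [-179.03596131    4.83476311   -7.87705885]
```

View pics/w2.png

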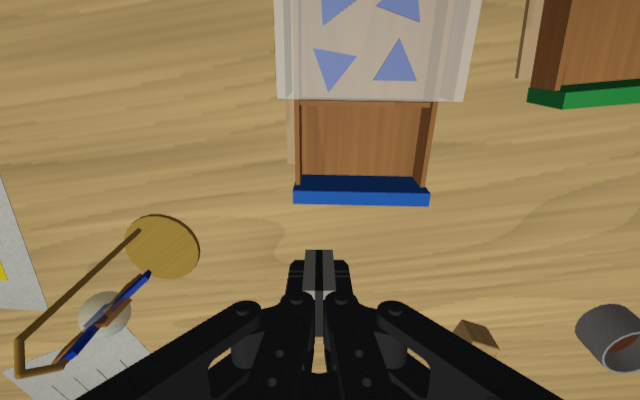

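```bash
cat >>h.py <<'E'
def rep(L,Rr,z=52):
    from scipy.spatial.transform import Rotation as R
    s=manip.state();A,B=wrist(*L,z,s),wrist(*Rr,z,s);d=(A-B)[:2];y=np.arctan2(-d[0],d[1])
    Rm=R.from_euler("xyz",s["eef_rot"],degrees=True).as_matrix();tip=s["tcp_pos"]+Rm@[0,0,173];m=(A+B)/2
    print("edge",m.round(1),"w",np.hypot(*d).round(1),"yaw",np.degrees(y).round(1),"tip",tip.round(1))
    goal=m+[30*np.cos(y),30*np.sin(y),0];goal[2]=22
    print("goal tip",goal.round(1),"tool shift",(Rm.T@(goal-tip)).round(1)," for z110:",(Rm.T@(np.r_[goal[:2],110]-tip)).round(1),s["eef_rot"])
E
python3 -c "
from h import *
rep((293,191.5),(430,192.5))
rep((293,205),(430,206))"
```

```text
edge [580.3 238.9  52. ] w 112.9 yaw -8.1 tip [590.8 271.8 162.6]
goal tip [610.  234.7  22. ] tool shift [ 35.9  36.4 137.4]  for z110: [28.5 34.9 49.8] [-179.05391808    4.85183261   -7.92889395]
edge [568. 240.  52.] w 115.0 yaw -8.1 tip [590.8 271.8 162.6]
goal tip [597.7 235.8  22. ] tool shift [ 23.7  37.  138.5]  for z110: [16.2 35.5 50.8] [-179.05391808    4.85183261   -7.92889395]
```

```bash
python3 -m handwheel '[0.009,0.01,0.01,0.015,0.01,0.013,0.018,0,0.01,0.013,0.018,0,0,0,0.004,0,0,0,0,0]'; python3 - <<'E'
from h import *
import cv2
rep((300,200),(400,200))
f=manip.grab_frame("wrist");cv2.imwrite("pics/w3.png",f[:,:,::-1])
E
```

```text
clock: 8.0
tcp_pos: [625.5, 221.4, 276.6]
eef_rot: [-179.2, 5.0, -9.2]
contact_force: [0.5, 0.6, 0.3]
grip_width: 0.0
edge [620.  204.5  52. ] w 63.6 yaw -8.9 tip [610.9 226.1 104.3]
goal tip [649.6 199.9  22. ] tool shift [49.5 20.7 78. ]  for z110: [41.8 19.6 -9.7] [-179.23058783    5.0329742    -9.17772294]
```

View pics/w3.png

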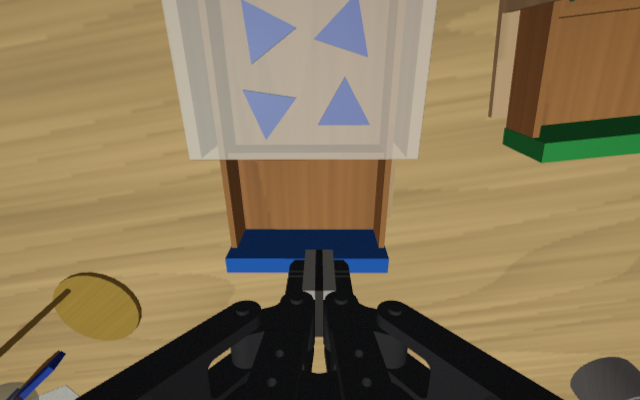

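```bash
python3 -c "
from h import *
rep((226,258),(388,258))"
```

```text
edge [580.8 239.6  52. ] w 112.6 yaw -8.7 tip [610.9 226.2 104.4]
goal tip [610.4 235.   22. ] tool shift [ 5.4 -7.6 82.4]  for z110: [-2.3 -8.7 -5.3] [-179.23655246    5.02194979   -9.16349304]
```

```bash
python3 -m handwheel '[0.002,-0.003,0.014,0,0.002,-0.003,0.016,0,0.002,-0.001,0.016,0,0,0,0,0]'; python3 -c "
from h import *
rep((226,258),(388,258))"
```

```text
clock: 8.55
tcp_pos: [628.4, 230.6, 227.6]
eef_rot: [-179.2, 5.0, -9.0]
contact_force: [-0.6, 0.6, -0.4]
grip_width: 0.001
edge [616.5 240.5  52. ] w 82.9 yaw -8.6 tip [613.9 235.3  55.3]
goal tip [646.1 236.   22. ] tool shift [34.5 -5.4 30.5]  for z110: [ 26.8  -6.6 -57.1] [-179.21326784    4.98623885   -9.04623746]
```

```bash
python3 -m handwheel '[0.001,0,0.012,0,0.001,0,0.012,0,0,0,0.006,0,0,0,0,0]'; python3 -m handwheel '[-0.007,0,0,0,-0.007,0,0,0,-0.007,0,0,0,-0.007,0,0,0,-0.007,0,0,0]'
```

```text
clock: 9.05
tcp_pos: [628.0, 231.2, 195.7]
eef_rot: [-179.2, 5.0, -9.0]
contact_force: [0.2, 0.1, 0.5]
grip_width: -0.002
clock: 9.68
tcp_pos: [592.4, 236.9, 200.6]
eef_rot: [-179.1, 4.6, -9.0]
contact_force: [3.6, -0.1, -1.8]
grip_width: 0.001
```

```bash
python3 -m handwheel '[-0.01,0,0.002,0,-0.012,0,0.0014,0,-0.012,0,0.0014,0,-0.012,0,0.0014,0,-0.012,0,0.001,0]'; python3 -m handwheel '[-0.008,0,0.001,0,-0.006,0,0.0006,0]'
```

```text
clock: 10.3
tcp_pos: [532.3, 246.5, 200.1]
eef_rot: [-179.1, 4.4, -9.0]
contact_force: [2.7, -2.6, 1.7]
grip_width: 0.0
clock: 10.55
tcp_pos: [516.9, 249.1, 199.6]
eef_rot: [-179.1, 4.4, -9.0]
contact_force: [2.3, -1.0, 1.7]
grip_width: -0.002
```

```bash
python3 -m handwheel '[-0.005,0,0,0,-0.005,0,0,0]';python3 -m handwheel '[-0.005,0,0,0,-0.004,0,0,0]'
```

```text
clock: 10.8
tcp_pos: [506.1, 250.8, 199.7]
eef_rot: [-179.1, 4.4, -9.0]
contact_force: [11.7, -2.2, -2.7]
grip_width: 0.001
clock: 11.05
tcp_pos: [501.7, 250.9, 200.7]
eef_rot: [-178.9, 2.9, -9.0]
contact_force: [16.2, -2.8, -14.2]
grip_width: 0.0
```

```bash
python3 -m handwheel '[-0.003,0,0,0,0,0,0,0,0.012,0,0,0,0.012,0,0,0,0,0,0,0]';python3 -m handwheel '[0,0,-0.02,0,0,0,-0.03,0,0,0,-0.04,0,0,0,-0.04,0,0.02,0.05,0,0,0,0.06,0,0,0,0.06,0,0,0,0.06,0,0,0,0,0,0,0,0,0,0]'; python3 - <<'E'
from h import *
import cv2
f=manip.grab_frame("top");cv2.imwrite("pics/t2.png",cv2.resize(f[85:285,120:520,::-1],None,fx=2,fy=2,interpolation=cv2.INTER_CUBIC))
E
```

```text
clock: 11.68
tcp_pos: [524.6, 246.8, 198.2]
eef_rot: [-178.8, 2.7, -9.1]
contact_force: [0.6, -0.5, 0.7]
grip_width: 0.003
clock: 12.92
tcp_pos: [512.8, 7.9, 340.6]
eef_rot: [-178.8, 1.9, -8.9]
contact_force: [0.2, 0.4, 1.0]
grip_width: 0.0
```

View pics/t2.png

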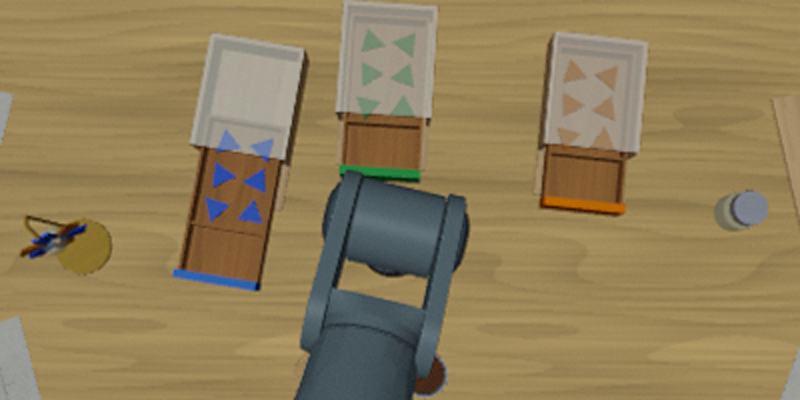

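```bash
python3 - <<'E'
from h import *
for n,L,Rr,c in(("blue",(176,269),(261,283),(653,225.5)),("amber",(543,198),(625,206),(663.8,-261))):
    m=sum(top(120+(p[0]+.5)/2-.5,85+(p[1]+.5)/2-.5,52)[:2] for p in(L,Rr))/2
    print(n,m,"out~",np.hypot(*(m-c))-73)
s=manip.state();print(s["clock"],s["contact_force"])
E
```

```text
blue [481.97615496 249.16159507] out~ 99.65290803795358
amber [ 591.28496696 -254.52163726] out~ -0.19615943741364106
12.975 [-0.14752627 -0.04857939  0.33055537]
```

```bash
python3 -c "
from plant import manip
print(manip.finish_job())"
```

```text
the job is handed in; nothing more can be done
None
```

I pushed the amber tray shut with closed fingers against its front plate. The push force rose to about 27 N at the stop. Then I lowered the closed fingertips into the finger well behind the blue lip and drew that tray out until it stopped, at about 16 N. I lifted clear, moved aside and handed the job in with about 13 s on the clock.

**Trays:** in the last top picture the blue tray measures about 99.7 mm out and the amber about 0 mm. I judged the green tray shut by eye only.

**Loose objects:** the jar and lamp look unmoved. The arm hid the block and most of the tin in that picture, so I did not recheck them, but the tool passed well clear of both.

**Tool tilt:** the tool picked up a few degrees of pitch, up to about 5°, during the work. I allowed for it in the moves, and the wrist force read near zero at the end.

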